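# Check a cuvette's windows and hold it in the beam

### The job

Take the cuvette with the red stopper out of the rack, gripping it by its frosted faces only and keeping it upright, and show first its marked clear window and then its other clear window to the inspection camera, each for about a second at the camera's focus point. Then hold it in the light path halfway between lamp and detector, marked window towards the lamp, windows square to the beam and the beam passing through their middle. Finish while still holding it there, without setting it down or letting go, and do not bump or shift anything else.

Things in the scene. Friction and masses are not known exactly. Their poses are not given: they have to be found in the camera images.
- cell: the cuvette to use: glass, 22.5 (x) x 12.5 (y) x 45 (z) mm, about 35 g, stands upright in a rack pocket; the only one with a red stopper. Origin: centre of its underside, z up. The two long faces, on +y and -y, are white frosted glass (22.5 mm wide, 12.5 mm apart) and the only ones to grip; the two narrow ends, on +x and -x, are the clear windows. Light runs through it along x. In the rack its underside is 10 mm above the table and its lowest 12 mm are inside the pocket.
- cell_mid (a point): middle of the same cuvette, on its vertical centre line 22.5 mm above its underside, level with the middle of both windows; axes as cell
- cell_marked: its marked clear window, 8.5 mm wide x 41 mm high, on the +x end, under the white mark on the stopper; origin at the window's centre, 10.8 mm from the cuvette's centre line
- cell_plain: its other, unmarked clear window, same size, on the -x end; origin at the window's centre
- cell_stopper: its red stopper, 20.5 x 9.8 mm, rising 7 mm above the glass (45 to 52 mm above the underside), fixed to the cuvette, narrower than the glass; the white mark lies across its +x end. Origin: centre of its lower face
- rack: grey cuvette rack, 180 (x) x 52 (y) x 22 (z) mm, fixed; origin under its centre. One row of four rectangular pockets 24.5 x 14.5 mm, 12 mm deep, at x = -63, -21, +21, +63 mm; cuvettes stand in three of them in any order with their x axes along the rack's x axis and all marked windows towards the rack's +x
- cell_b: another cuvette of the same size, with white stopper, standing in the rack; leave it alone. Origin: centre of its underside
- cell_c: a third cuvette of the same size, with white stopper, standing in the rack; leave it alone. Origin: centre of its underside
- camera: inspection camera, fixed: level white barrel 34 mm in diameter with a dark LED ring 60 mm in diameter at its front, on a grey base plate and a 167 mm high post; axis 130 mm above the table; it looks along its own +x. Origin on the table, 50 mm behind the front of the lens; stand and barrel reach from x = -95 to +50 mm and 50 mm to either side
- camera_lens (a point): front of the camera's lens, on its axis; axes as camera
- camera_focus (a point): the camera's focus point, on its axis 60 mm in front of the lens, 130 mm above the table; the middle of the cuvette belongs here; axes as camera
- bench: optical bench, fixed: black breadboard 150 (x) x 340 (y) x 12.7 mm with two heads on posts, the lamp (silver box with black fins) on +y and the detector (dark blue box) on -y, their tops at most 158 mm above the table. Their lens tubes, 30 mm in diameter, face each other 90 mm apart; the thin light beam runs along the bench's y axis, 120 mm above the table. Origin: centre of the board's underside
- beam_mid (a point): point on the beam halfway between lamp and detector, 120 mm above the table; axes as bench
- lamp_face (a point): front of the lamp's lens tube, on the beam; 45 mm from beam_mid along the bench's +y
- detector_face (a point): front of the detector's lens tube, on the beam; 45 mm from beam_mid along the bench's -y
- wash_bottle: white wash bottle with red cap and bent spout, 72 mm in diameter, 190 mm high, bystander; origin under its centre
- dropper_bottle: amber dropper bottle, 40 mm in diameter, 99 mm high, bystander; origin under its centre
- beaker: glass beaker, 66 mm in diameter, 85 mm high, bystander; origin under its centre
- petri_dish: closed petri dish, 93 mm in diameter, 15 mm high, bystander; origin under its centre
- vial: small glass vial with blue cap, 23 mm in diameter, 50 mm high, bystander; origin under its centre
Things that resemble listed ones, but are neither listed nor needed, are in the scene too. There is more than one size of the rack; the job needs the larger.

How it is judged:
By the outcome, as a careful person would: the job done as asked, in the order asked, and still so for the second after the job is handed in, while the arm keeps its last pose, push and grip.
It also fails if it takes over 64 s, if anything falls off the work surface, if the arm or the gripper's body presses on something with over 40 N, if the wrist force passes 120 N, or if a joint passes its speed limit or range.

### The arm

A 6-joint arm with a two-finger parallel gripper is mounted at the origin on the work surface. World frame = base frame: x ahead of the robot, y to its left, z up, the work surface at z = 0. Lengths are in m, angles in rad, forces in N, time in s.
With the tool pointing down it reaches from about 0.35 to 1 m from the base axis. Payload 7.1 kg.
Tool frame: the origin (TCP) lies between the finger pads; the fingertips stand 22 mm ahead of it and the grasp point (between the pads) lies 3 mm ahead of it; x points along the fingers, y is the direction in which the jaws open and shut, and the axes are right-handed (so a half turn about x gives the same grasp; the last joint's range is limited). The gripper opens to 85 mm and grips with 20 to 120 N. Pads are 22 mm wide; open, the fingers measure 114 mm over their backs; the gripper's body (76 mm by 85 mm) begins 54 mm behind the grasp point. The pads swing forward as they close: fully open they stand 13 mm farther back than shut.
Start: joints at [1.135, 0.423, 1.63, -0, 1.089, -0.019], TCP at [0.253, 0.571, 0.253] pointing down, gripper open.
Joint ranges: [-3, 3], [-0.9, 2.11], [0.09, 2.58], [-1.31, 4.45], [0.11, 2.69], [-2.54, 2.54]. Speed limits (rad/s): [2.39, 2.39, 3.01, 3.14, 3.14, 3.14].

### API

Orientations are given as a rotation vector (axis times angle).
In Python, from rig import manip gives the robot as it stands. The module is installed in compiled form; this text tells all that it offers. Calls block until the motion is done:
- manip.move_to(position, orientation): joint-space move of the TCP to a pose.
- manip.servo_line(position, orientation=None, rate=0.15): straight line of the TCP; orientation=None keeps the orientation; rate is the mean speed in m/s.
- manip.set_joints(angles): joint-space move.
- manip.command_gripper(opening, f_grip=None): finger opening in m; f_grip is the grip in N (None keeps the last); returns when the fingers have stopped.
- manip.hold(seconds).
- manip.solve_ik(position, orientation): joint angles nearest the present ones, or None.
- manip.camera(name): name is "scene" or "top" or "wrist"; returns a dict with "image" (400x640x3 uint8, red, green, blue), "fx", "fy", "cx", "cy" (pixels), "cam_to_world" (4x4, takes a point from camera to world coordinates); the wrist camera has in their place "mount" (4x4, takes a point from camera to tool coordinates, whose origin is the TCP and whose axes are the tool frame's). Camera axes: x right, y down, z forward; pixel columns grow to the right and rows downward; lengths in m; the calibration is good to about 2 mm. A picture is of the moment at which its call begins: read the wrist's pose just before it. There is no depth.
A pose or a line that the arm cannot do raises manip.IKError and nothing moves.
- manip.sign_off(): hands the job in, once; it reports no verdict.
Readings, each from a call of its own:
- manip.get_time(): time.
- manip.get_joint_positions(): joint angles.
- manip.get_joint_vel(): joint speeds.
- manip.get_tau(): joint torques, N m.
- manip.get_position(): TCP position.
- manip.get_ee_rot(): TCP orientation.
- manip.get_contact_force(): force on the tool from outside, world axes, zero at the start.
- manip.get_torque(): the same for the moment, N m.
- manip.get_width(): finger opening in m.
Only numpy, scipy, OpenCV 4.12 (cv2) and the standard library are available. Lean on these libraries where they do the work, as an engineer would, in place of code of your own. Each camera call takes 0.05 s, during which the arm holds its last target.

## Working session

There is one attempt and no reset: what is moved stays moved. The work goes in short steps, each a Python script; the robot and the scene stay as the last script left them, time stands still between calls to the robot, and variables do not carry over. Pictures are saved under pics/ and viewed, and the job is handed in when it is done.

```bash
mkdir -p pics; ls
python3 - <<'E'
from rig import manip
import cv2,numpy as np,pickle
d={}
for n in("scene","top","wrist"):
    c=manip.camera(n);d[n]=c
    cv2.imwrite(f"pics/{n}0.png",c["image"][:,:,::-1])
    print(n,c["fx"],c["fy"],c["cx"],c["cy"]);print(np.round(c.get("cam_to_world",c.get("mount")),4).tolist())
pickle.dump(d,open("d0.pkl","wb"))
print(manip.get_time(),manip.get_position(),manip.get_ee_rot(),manip.get_width())
E
```

```text
pics
scene 404.0277178542516 404.0277178542516 316.3120816464488 202.83228256250047
[[-0.1367, 0.6338, -0.7613, 1.311], [0.9906, 0.0887, -0.1041, 0.1476], [0.0016, -0.7684, -0.64, 0.744], [0.0, 0.0, 0.0, 1.0]]
top 410.12805765221225 410.12805765221225 314.90550975443165 193.5904072413324
[[0.016, -0.991, 0.1327, 0.3998], [-0.9998, -0.0178, -0.0122, 0.0551], [0.0144, -0.1325, -0.9911, 1.3219], [0.0, 0.0, 0.0, 1.0]]
wrist 297.1570945427332 297.1570945427332 315.03747547980106 196.48719464306004
[[-0.0002, -0.2809, 0.9598, -0.1204], [1.0, -0.0004, 0.0001, 0.0006], [0.0004, 0.9598, 0.2809, -0.072], [0.0, 0.0, 0.0, 1.0]]
0.15 [0.25281896 0.57113364 0.25271355] [ 0.32598537  1.54622767 -0.32784386] 0.08536615448891316
```

View pics/scene0.png

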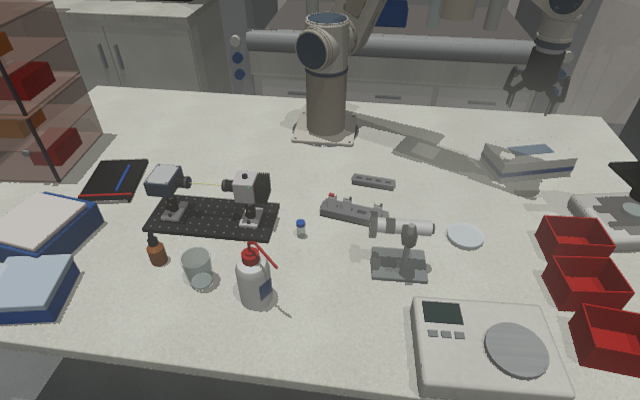

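View pics/top0.png

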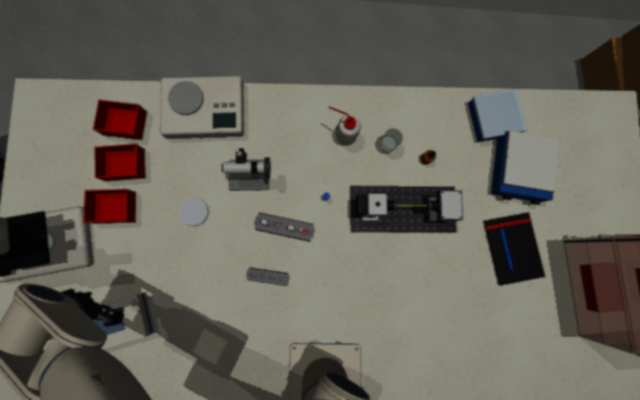

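View pics/wrist0.png

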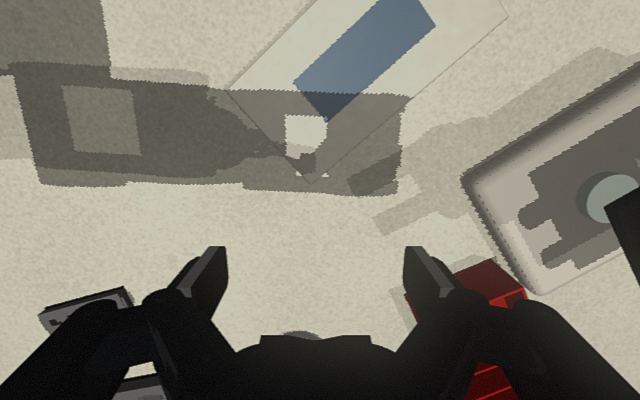

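Scene: large rack at (352,210), small look-alike rack at (373,182), camera at (400,240), bench at (213,215). Top: large rack at (284,226), red stopper at (305,230). Closer crops next.

```bash
cat > h.py <<'E'
import numpy as np,cv2,pickle
from scipy.spatial.transform import Rotation as R
def c2w(c,pos=None,rv=None):
    if "cam_to_world" in c: return np.array(c["cam_to_world"])
    T=np.eye(4);T[:3,:3]=R.from_rotvec(rv).as_matrix();T[:3,3]=pos
    return T@np.array(c["mount"])
def ray(c,T,uv):
    uv=np.atleast_2d(uv).astype(float)
    d=np.c_[(uv[:,0]-c["cx"])/c["fx"],(uv[:,1]-c["cy"])/c["fy"],np.ones(len(uv))]@T[:3,:3].T
    return T[:3,3],d
def onplane(c,T,uv,z):
    o,d=ray(c,T,uv); return o+d*((z-o[2])/d[:,2])[:,None]
def proj(c,T,P):
    p=(np.atleast_2d(P)-T[:3,3])@T[:3,:3]
    return np.c_[c["fx"]*p[:,0]/p[:,2]+c["cx"],c["fy"]*p[:,1]/p[:,2]+c["cy"]]
def crop(img,x0,y0,x1,y1,k,name):
    s=cv2.resize(img[y0:y1,x0:x1,::-1],None,fx=k,fy=k,interpolation=cv2.INTER_CUBIC); cv2.imwrite(name,s)
E
python3 - <<'E'
from h import *
d=pickle.load(open("d0.pkl","rb"))
crop(d["top"]["image"],210,140,350,250,5,"pics/t1.png")
crop(d["top"]["image"],340,170,480,240,5,"pics/t2.png")
crop(d["scene"]["image"],290,160,450,280,5,"pics/s1.png")
crop(d["scene"]["image"],130,150,290,250,5,"pics/s2.png")
c=d["top"];T=c2w(c)
for n,uv,z in[("red",(305,230),.062),("cam",(268,168),.13),("cambar",(240,168),.13),("lamp",(375,204),.158),("board1",(351,208),.0127),("board2",(461,208),.0127)]:
    print(n,onplane(c,T,uv,z).round(3))
E
```

```text
red [[0.456 0.068 0.062]]
cam [[0.633 0.18  0.13 ]]
cambar [[0.632 0.263 0.13 ]]
lamp [[ 0.529 -0.132  0.158]]
board1 [[ 0.531 -0.078  0.013]]
board2 [[ 0.537 -0.433  0.013]]
```

View pics/t1.png

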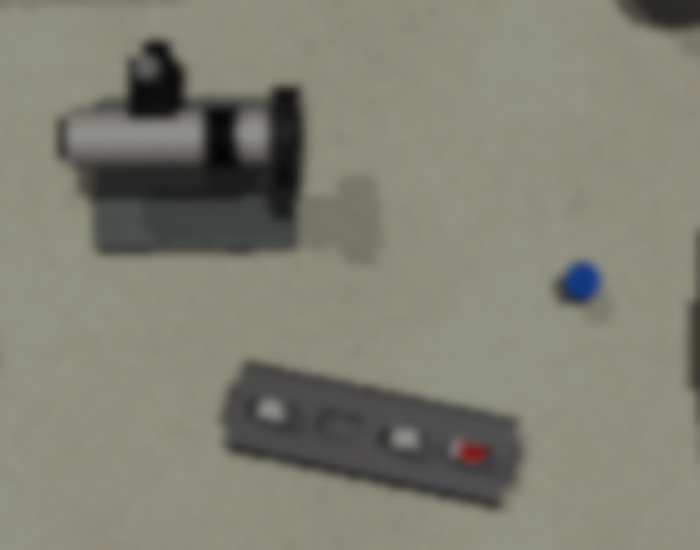

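View pics/s1.png

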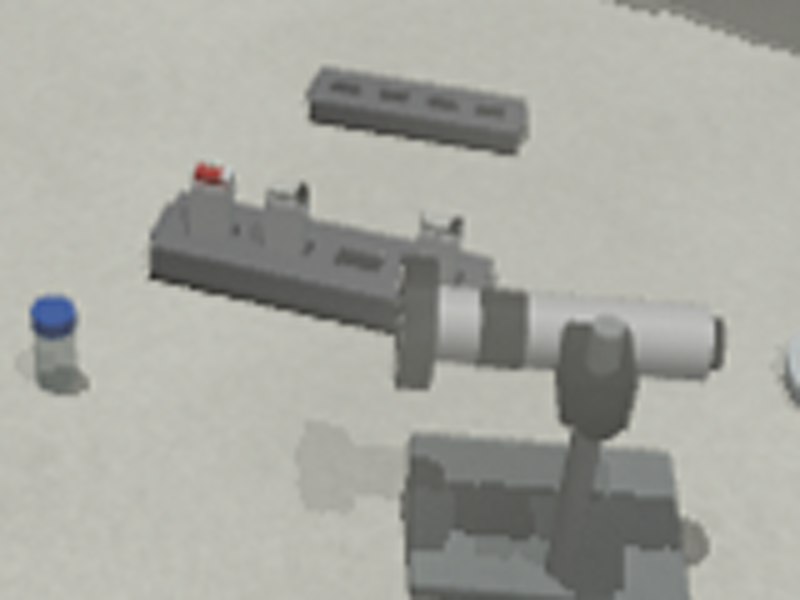

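View pics/t2.png

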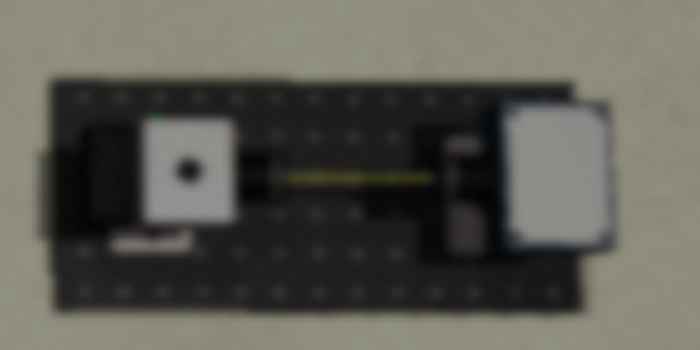

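View pics/s2.png

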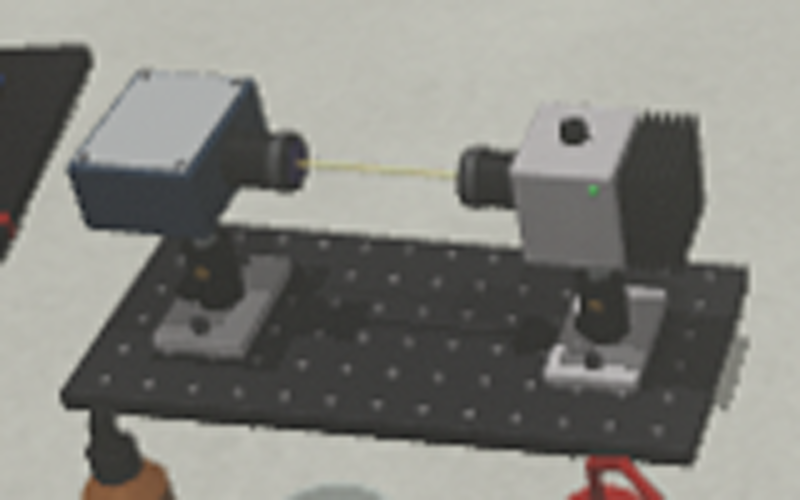

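Run:
```python
from h import *
from rig import manip
d=pickle.load(open("d0.pkl","rb"))
c=d["top"];T=c2w(c)
p=onplane(c,T,[(210+270/5,140+410/5),(210+470/5,140+451/5)],.062);v=p[0]-p[1];print(p,np.linalg.norm(v),np.degrees(np.arctan2(v[1],v[0])))
q=onplane(c,T,[(340+285/5,170+177/5),(340+435/5,170+178/5)],.12);print(q, q.mean(0))
def tool(yaw): # tool z heading yaw, x down
    x=np.array([0,0,-1.]);z=np.array([np.cos(yaw),np.sin(yaw),0]);y=np.cross(z,x)
    return R.from_matrix(np.c_[x,y,z]).as_rotvec()
print(manip.get_ee_rot(), R.from_rotvec(manip.get_ee_rot()).as_matrix().round(2).tolist())
for off in (0,np.pi):
  # cell x heading + off = tool z heading
  for n,P,h in [("grasp",(.456,.068,.05),np.radians(80)),("mark",(.633,.12,.145),np.pi/2),("plain",(.633,.12,.145),-np.pi/2),("beam",(.535,-.255,.135),np.pi/2)]:
    s=manip.solve_ik(P,tool(h+off)); print(off,n,None if s is None else np.round(s,2))
```

```text
[[0.47792358 0.1942356  0.062     ]
 [0.45490421 0.07117059 0.062     ]] 0.1251993926563383 79.40522706558193
[[ 0.52996713 -0.2027654   0.12      ]
 [ 0.53093023 -0.29172565  0.12      ]] [ 0.53044868 -0.24724553  0.12      ]
[ 0.32598537  1.54622767 -0.32784386] [[-0.0, 0.4, 0.91], [-0.0, 0.91, -0.4], [-1.0, -0.0, -0.0]]
0 grasp None
0 mark None
0 plain [ 0.17  0.58  1.65 -0.    0.91  0.17]
0 beam None
3.141592653589793 grasp [ 0.12  0.55  2.09 -0.    0.5   0.3 ]
3.141592653589793 mark [0.17 0.58 1.65 0.   0.91 0.17]
3.141592653589793 plain None
3.141592653589793 beam [-0.46  0.53  1.78 -0.    0.83 -0.46]
```

```bash
cat >> h.py <<'E'
def tool(phi,tau,s,tilt=0):
    """phi heading of cell x, tau>0: body leans to cell -x; s=+-1 : tool y = s*cell y"""
    X=np.array([np.cos(phi),np.sin(phi),0]);Z=np.array([0,0,1.]);Y=np.cross(Z,X)
    x=-Z*np.cos(tau)+X*np.sin(tau);y=s*Y;z=np.cross(x,y)
    return R.from_matrix(np.c_[x,y,z])
def tcp(cell_mid,phi,tau,s,hg):
    """TCP pose so grasp point (3 mm ahead of TCP) is on the centre line hg above underside"""
    r=tool(phi,tau,s); g=np.array(cell_mid)+[0,0,hg-.0225]
    return g-.003*r.as_matrix()[:,0], r.as_rotvec()
E
python3 - <<'E'
from h import *
from rig import manip
F=(.633,.12,.13);B=(.5305,-.247,.12);G=(.456,.069,.0325)
for s in(1,-1):
  for deg in range(-60,61,5):
    t=np.radians(deg);o=[]
    for P,h in [(G,np.radians(79.4)),(F,np.pi/2),(F,-np.pi/2),(B,np.pi/2)]:
      q=manip.solve_ik(*tcp(P,h,t,s,.035)); o.append('----' if q is None else str(np.round(q,2)))
    n=sum(x!='----' for x in o)
    if n>=3: print(s,deg,*o)
E
```

```text
1 -60 [ 0.53  0.91  1.77 -0.73  1.37 -1.91] [ 0.51  0.87  1.46 -0.86  1.53 -2.26] [-0.21  0.79  1.67  1.08  1.29 -0.88] ----
1 -55 [ 0.52  0.87  1.8  -0.71  1.29 -1.94] [ 0.49  0.84  1.47 -0.81  1.47 -2.28] [-0.19  0.75  1.68  1.02  1.23 -0.83] [-0.05  0.68  1.94 -1.27  1.03 -2.2 ]
1 -50 [ 0.5   0.83  1.83 -0.69  1.21 -1.96] [ 0.47  0.8   1.49 -0.76  1.4  -2.31] [-0.17  0.72  1.68  0.96  1.17 -0.77] [-0.08  0.64  1.93 -1.2   0.96 -2.29]
1 -45 [ 0.47  0.79  1.86 -0.67  1.14 -1.99] [ 0.45  0.77  1.51 -0.71  1.34 -2.35] [-0.14  0.69  1.69  0.89  1.11 -0.7 ] [-0.11  0.61  1.93 -1.12  0.89 -2.38]
1 -40 [ 0.45  0.75  1.89 -0.64  1.06 -2.03] [ 0.43  0.74  1.53 -0.66  1.28 -2.39] [-0.12  0.66  1.69  0.82  1.06 -0.63] [-0.15  0.58  1.93 -1.03  0.84 -2.49]
1 -35 [ 0.42  0.71  1.92 -0.61  0.98 -2.07] [ 0.4   0.71  1.55 -0.6   1.22 -2.43] [-0.08  0.64  1.69  0.74  1.01 -0.55] ----
1 -30 [ 0.38  0.68  1.95 -0.57  0.9  -2.13] [ 0.37  0.68  1.56 -0.53  1.16 -2.49] [-0.05  0.62  1.69  0.65  0.97 -0.46] ----
1 25 [-0.14  0.6   2.14  0.9   0.57  2.38] ---- [ 0.34  0.66  1.58 -0.46  1.11  0.6 ] [-0.62 
[... 3848 characters left out ...]
 0.74  1.53 -0.66  1.28 -2.39] [-0.7   0.73  1.58  0.53  1.36 -0.95]
-1 45 [-0.32  0.73  2.13  1.18  0.86 -1.19] [-0.14  0.69  1.69  0.89  1.11 -0.7 ] [ 0.45  0.77  1.51 -0.71  1.34 -2.35] [-0.72  0.77  1.55  0.57  1.43 -0.98]
-1 50 [-0.36  0.77  2.11  1.2   0.94 -1.26] [-0.17  0.72  1.68  0.96  1.17 -0.77] [ 0.47  0.8   1.49 -0.76  1.4  -2.31] [-0.73  0.8   1.53  0.61  1.5  -1.  ]
-1 55 [-0.39  0.82  2.1   1.22  1.02 -1.32] [-0.19  0.75  1.68  1.02  1.23 -0.83] [ 0.49  0.84  1.47 -0.81  1.47 -2.28] [-0.75  0.84  1.5   0.64  1.57 -1.02]
-1 60 [-0.42  0.87  2.08  1.24  1.1  -1.36] [-0.21  0.79  1.67  1.08  1.29 -0.88] [ 0.51  0.87  1.46 -0.86  1.53 -2.26] [-0.76  0.88  1.47  0.68  1.64 -1.03]
```

Candidates for "red stopper": rack stopper at top (305,230)/scene (332,195); wash-bottle cap at scene (250,253), red bins, and the white-stoppered cuvettes at top (264,222) and (291,227). By description it's the one in the larger rack at (305,230). A straight-down tool can't turn the cell 180°, because joint 6 runs out of range. A grasp leaning 30° towards the cell's -x (the free end of the rack) reaches all four poses. I'll check close up.

```bash
cat >> h.py <<'E'
def shot(name):
    from rig import manip
    p=np.array(manip.get_position());r=np.array(manip.get_ee_rot());c=manip.camera("wrist")
    cv2.imwrite(f"pics/{name}.png",c["image"][:,:,::-1]); T=c2w(c,p,r)
    pickle.dump((c,T),open(f"{name}.pkl","wb")); return c,T
E
python3 - <<'E'
from h import *
from rig import manip
phi=np.radians(79.4);tau=np.radians(30)
r=tool(phi,tau,-1);rm=r.as_matrix()
g=np.array([.456,.069,.047])
p=g-rm[:,0]*.30
manip.move_to(p,r.as_rotvec());print(manip.get_position(),manip.get_time())
shot("w1")
p=g-rm[:,0]*.125
manip.servo_line(p,r.as_rotvec(),rate=.2);c,T=shot("w2")
p2=p+rm[:,1]*.04
manip.servo_line(p2,r.as_rotvec(),rate=.2);shot("w3")
print(manip.get_time(),manip.get_contact_force())
E
```

```text
[ 0.42859072 -0.0779647   0.30678807] 2.55
4.075 [-0.02937842 -0.03552187  0.41204295]
```

View pics/w1.png

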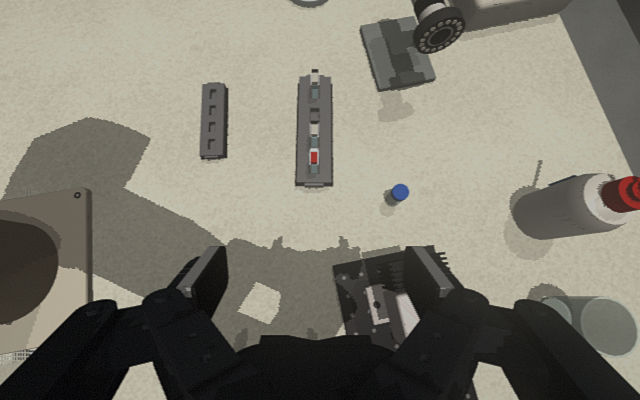

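View pics/w2.png

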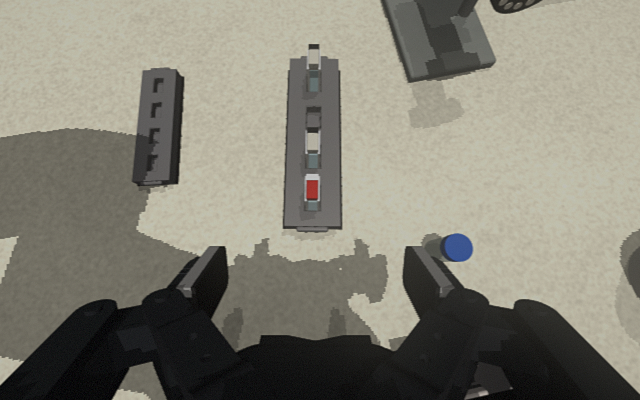

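View pics/w3.png

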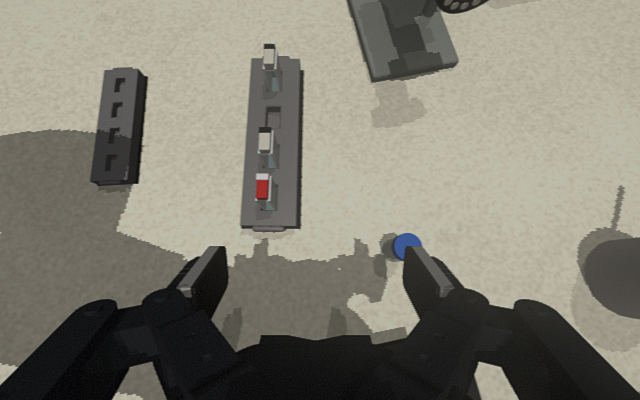

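w2: the red stopper is at (312,190) with the white mark on its upper (rack +x) end, in the end pocket; neighbours are at (313,145) and (314,60). Now measuring.

Run:
```python
from h import *
for n in("w1","w2","w3"):
    c,T=pickle.load(open(n+".pkl","rb"));im=c["image"].astype(int)
    r,g,b=im[...,0],im[...,1],im[...,2]
    m=((r>150)&(g<70)&(b<70)).astype(np.uint8)
    nn,l,st,ce=cv2.connectedComponentsWithStats(m)
    # component within central area
    i=[k for k in range(1,nn) if 230<ce[k][0]<360 and 130<ce[k][1]<220]
    for k in i:
        if st[k][4]<20: continue
        cn=max(cv2.findContours((l==k).astype(np.uint8),0,2)[0],key=cv2.contourArea)
        box=cv2.boxPoints(cv2.minAreaRect(cn)); print(n,st[k],ce[k],onplane(c,T,ce[k],.062).round(4),onplane(c,T,[box[0],box[1],box[2],box[3]],.062)[:,:2].round(4).tolist())
    # rack: grey mask in region
    gr=((abs(r-g)<12)&(abs(g-b)<14)&(r>80)&(r<135)).astype(np.uint8)
    gr=cv2.morphologyEx(gr,cv2.MORPH_CLOSE,np.ones((15,7)))
    nn,l,st,ce=cv2.connectedComponentsWithStats(gr)
    for k in range(1,nn):
        if st[k][4]>2000 and st[k][4]<20000 and 220<ce[k][0]<360 and ce[k][1]<220:
            cn=max(cv2.findContours((l==k).astype(np.uint8),0,2)[0],key=cv2.contourArea)
            rc=cv2.minAreaRect(cn);box=cv2.boxPoints(rc);w=onplane(c,T,box,.022)[:,:2]
            print("rack",st[k],box.round(0).tolist(),w.round(4).tolist(),[round(float(np.linalg.norm(w[j]-w[j-1])),4) for j in range(4)],[round(float(np.degrees(np.arctan2(*(w[j]-w[j-1])[::-1]))),1) for j in range(4)],w.mean(0))
    crop(c["image"],240,40,350,240,3,f"pics/{n}c.png")
```

```text
w1 [311 152   6  10  59] [313.45762712 156.57627119] [[0.454  0.0726 0.062 ]] [[0.4519, 0.0798], [0.4587, 0.0786], [0.4562, 0.0656], [0.4495, 0.0669]]
rack [ 295   69   38  120 3860] [[295.0, 69.0], [332.0, 69.0], [332.0, 188.0], [295.0, 188.0]] [[0.4547, 0.2442], [0.5145, 0.233], [0.4746, 0.0343], [0.4207, 0.0443]] [0.2027, 0.0608, 0.2027, 0.0548] [80.4, -10.6, -101.3, 169.4] [0.466125   0.13893867]
w2 [307 181  10  17 164] [311.66463415 189.16463415] [[0.454  0.0721 0.062 ]] [[0.4515, 0.0796], [0.4587, 0.0783], [0.4562, 0.065], [0.4491, 0.0663]]
rack [ 283   44   59  189 8748] [[283.0, 232.0], [283.0, 44.0], [341.0, 44.0], [341.0, 232.0]] [[0.4222, 0.0475], [0.4546, 0.2486], [0.5164, 0.2371], [0.4747, 0.0376]] [0.0534, 0.2038, 0.0628, 0.2038] [169.4, 80.8, -10.6, -101.8] [0.46697749 0.14271155]
w3 [257 180  10  17 155] [261.4        188.09032258] [[0.4538 0.0728 0.062 ]] [[0.4512, 0.0803], [0.4585, 0.0789], [0.4565, 0.0656], [0.4493, 0.0669]]
```

View pics/w2c.png

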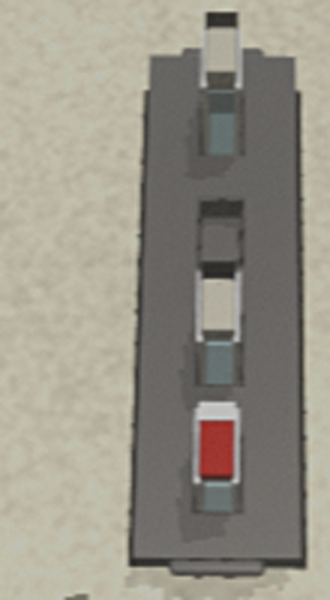

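Run:
```python
from h import *
for n,cx in(("w2",312),("w3",262)):
    c,T=pickle.load(open(n+".pkl","rb"));im=c["image"]
    print(n,"cam",T[:3,3].round(4))
    for y in range(168,212): print(y,im[y,cx-8:cx+9:2].mean(1).astype(int).tolist(),im[y,cx].tolist(),onplane(c,T,(cx,y),.062)[0,:2].round(4)) if n=="w2" else None
```

```text
w2 cam [0.4448 0.0096 0.2957]
168 [85, 77, 81, 76, 86, 86, 88, 86, 78] [86, 87, 85] [0.4576 0.0899]
169 [91, 91, 94, 89, 91, 92, 90, 106, 102] [93, 92, 88] [0.4574 0.089 ]
170 [93, 94, 89, 92, 90, 91, 92, 104, 108] [93, 90, 87] [0.4572 0.0882]
171 [90, 91, 89, 90, 89, 90, 92, 102, 105] [92, 90, 86] [0.4571 0.0873]
172 [92, 90, 87, 86, 86, 85, 100, 102, 105] [89, 86, 85] [0.4569 0.0865]
173 [91, 100, 109, 104, 100, 100, 110, 108, 102] [103, 101, 98] [0.4568 0.0856]
174 [90, 159, 195, 194, 194, 193, 195, 152, 101] [194, 195, 194] [0.4566 0.0848]
175 [90, 163, 193, 194, 194, 192, 192, 154, 103] [194, 195, 193] [0.4565 0.0839]
176 [114, 193, 191, 190, 190, 192, 191, 184, 120] [191, 191, 190] [0.4563 0.0831]
177 [115, 193, 190, 189, 191, 188, 191, 190, 118] [191, 191, 191] [0.4561 0.0822]
178 [124, 195, 194, 194, 194, 194, 193, 194, 119] [193, 195, 194] [0.456  0.0814]
179 [131, 192, 193, 194, 193, 193, 193, 191, 120] [190, 196, 195] [0.4558 0.0805]
180 [130, 131, 93, 95, 92, 95, 94, 157, 119] [133, 73, 71] [0.4557 0.0797]
181 [131, 130, 77, 79, 80, 80, 77, 152, 115] [155, 46, 40] [0.4555
[... 1597 characters left out ...]
, 108, 109, 109, 106, 88, 77] [103, 112, 112] [0.4522 0.0607]
204 [82, 86, 102, 109, 108, 108, 107, 89, 80] [103, 112, 110] [0.452  0.0599]
205 [76, 86, 101, 110, 110, 112, 109, 89, 78] [105, 113, 112] [0.4519 0.0591]
206 [72, 90, 101, 109, 110, 110, 108, 87, 78] [104, 115, 112] [0.4517 0.0583]
207 [72, 86, 101, 110, 109, 109, 108, 90, 82] [104, 113, 112] [0.4516 0.0575]
208 [74, 90, 104, 111, 111, 113, 110, 91, 86] [106, 115, 114] [0.4514 0.0567]
209 [75, 92, 106, 110, 110, 110, 113, 89, 85] [104, 113, 113] [0.4513 0.0559]
210 [74, 74, 90, 91, 92, 95, 101, 84, 81] [91, 95, 92] [0.4511 0.0551]
211 [90, 88, 87, 85, 85, 85, 90, 96, 98] [88, 85, 84] [0.451  0.0543]
w3 cam [0.4844 0.0019 0.2959]
```

Run:
```python
from h import *
for n in("w1","w2","w3"):
    c,T=pickle.load(open(n+".pkl","rb"));im=c["image"].astype(int)
    mx=im.max(2);sp=mx-im.min(2);m=((mx>150)&(sp<35)).astype(np.uint8)
    red=((im[...,0]>140)&(im[...,1]<80)).astype(np.uint8)
    m=m|red; nn,l,st,ce=cv2.connectedComponentsWithStats(m)
    for k in range(1,nn):
        if 40<st[k][4]<700 and 230<ce[k][0]<350 and ce[k][1]<210: print(n,st[k],ce[k].round(1),onplane(c,T,ce[k],.062)[0,:2].round(4))
```

```text
w1 [310 125   8   9  64] [313.9 128.9] [0.4622 0.1133]
w1 [309 148  10  17 131] [313.8 155. ] [0.4549 0.0747]
w2 [305 131  15  23 247] [312.6 141.5] [0.4624 0.1131]
w2 [305 174  15  27 326] [312.6 185.6] [0.4553 0.0749]
w3 [259 133  11  17 170] [263.8 140.6] [0.4617 0.1139]
w3 [256 174  12  24 256] [261.4 185.2] [0.4541 0.0752]
```

Run:
```python
from h import *
from rig import manip
p=np.array(manip.get_position());manip.servo_line(p+[0,0,.2],rate=.3)
r=tool(np.pi/2,0,-1).as_rotvec()
manip.move_to([.633,.15,.36],r);shot("c1")
manip.move_to([.593,.19,.36],r);shot("c2")
manip.move_to([.53,-.247,.34],r);shot("b1")
manip.move_to([.57,-.247,.34],r);shot("b2")
print(manip.get_time())
```

```text
8.1917
```

View pics/c1.png

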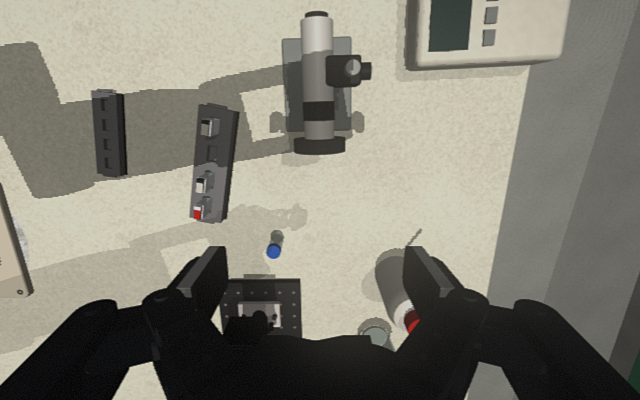

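View pics/b1.png

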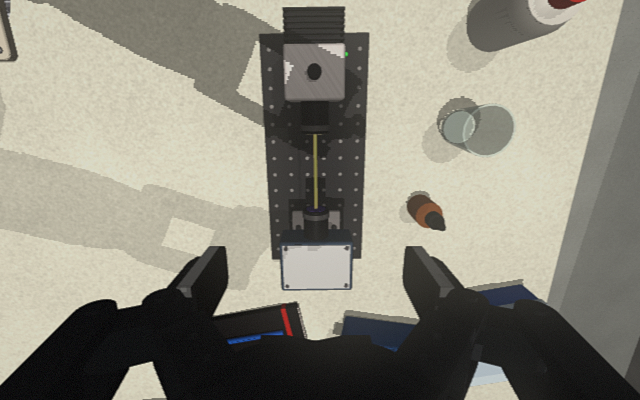

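c1: barrel from (317,15) to the ring front at about (319,154), looking down-image (-y). b1: lamp (fins, silver) at (314,70), detector at (317,265), yellow beam at x≈316 from row 133 to 209. Measuring edges.

Run:
```python
from h import *
for n,b in(("c1",(270,0,390,170)),("c2",None),("b1",(270,90,370,240)),("b2",None)):
    c,T=pickle.load(open(n+".pkl","rb"))
    if b: crop(c["image"],*b,3 if n[0]=="c" else 4,f"pics/{n}c.png")
    print(n,T[:3,3].round(4))
```

```text
c1 [0.6322 0.2225 0.4778]
c2 [0.5918 0.2612 0.4806]
b1 [ 0.53   -0.1741  0.4605]
b2 [ 0.5708 -0.1738  0.4601]
```

View pics/c1c.png

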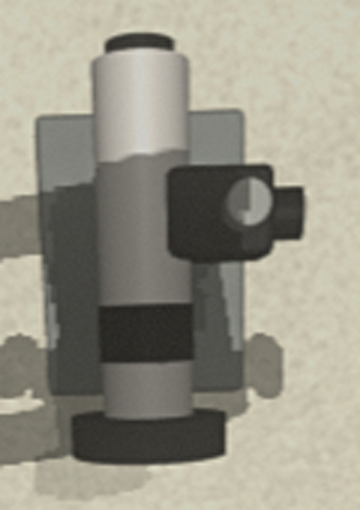

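View pics/c2.png

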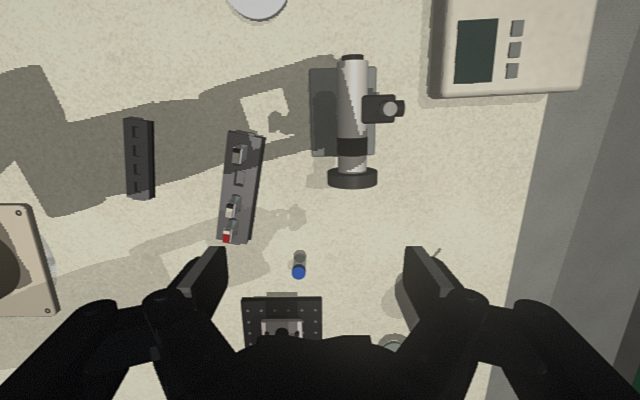

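View pics/b1c.png

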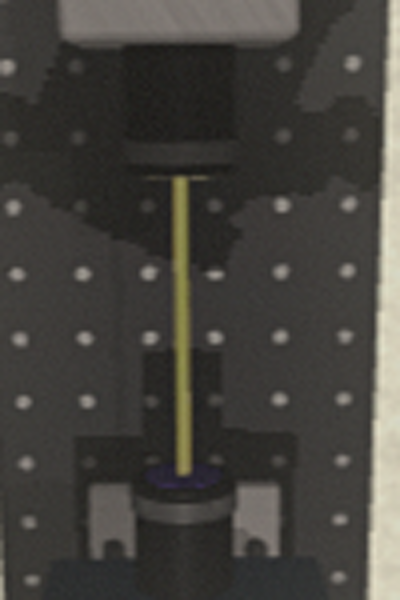

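View pics/b2.png

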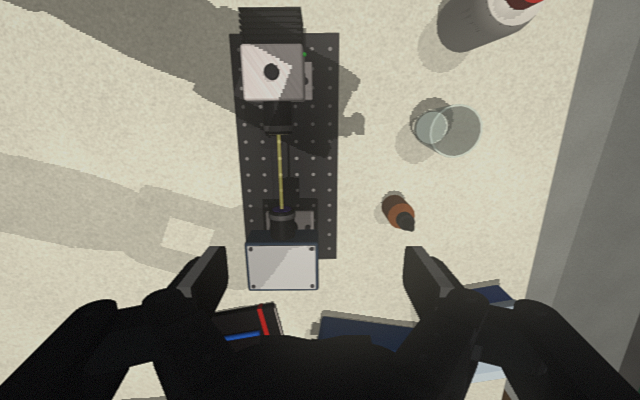

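Run:
```python
from h import *
for n in("b1","b2"):
    c,T=pickle.load(open(n+".pkl","rb"));im=c["image"].astype(int)
    m=((im[...,0]>85)&(im[...,1]>85)&(im[...,2]<im[...,0]-35)&(im[...,2]<im[...,1]-35)).astype(np.uint8)
    m[:,:250]=0;m[:,350:]=0;m[:110]=0;m[225:]=0
    ys,xs=np.nonzero(m);w=[(xs[ys==y].mean(),y) for y in np.unique(ys)]
    w=np.array(w);P=onplane(c,T,w,.12)
    k=np.polyfit(P[3:-3,1],P[3:-3,0],1);print(n,w[0],w[-1],P[0].round(4),P[-1].round(4),"len",np.linalg.norm(P[0]-P[-1]).round(4),"slope deg",np.degrees(np.arctan(k[0])).round(2),"x at -.247",np.polyval(k,-.247).round(4))
    # rim rows
    cx=int(w[:,0].mean())
    for y in list(range(124,137))+list(range(204,218)): print(y,im[y,cx-14:cx+16:4].mean(1).astype(int).tolist(),end=' ; ')
    print()
    for y in (.0,): pass
for n in("c1","c2"):
    c,T=pickle.load(open(n+".pkl","rb"));g=cv2.cvtColor(c["image"],cv2.COLOR_RGB2GRAY).astype(int)
    x0=294 if n=="c1" else 330
    rows=range(25,45) if n=="c1" else range(64,78)
    for y in (list(range(22,50,4))+list(range(122,136,3))) if n=="c1" else list(range(62,76,4))+list(range(158,166,3)):
        print(n,y,g[y,x0:x0+48].tolist() if y%2==0 else '')
    yy=range(132,160) if n=="c1" else range(164,192)
    for y in yy: print(y,g[y,x0-6:x0+60:3].tolist())
```

```text
b1 [314.5 134. ] [315.5 207. ] [ 0.5296 -0.2004  0.12  ] [ 0.5308 -0.2868  0.12  ] len 0.0864 slope deg -0.67 x at -.247 0.5303
124 [36, 31, 30, 32, 30, 31, 34, 35] ; 125 [42, 37, 38, 37, 42, 37, 42, 43] ; 126 [42, 46, 47, 48, 52, 48, 49, 45] ; 127 [41, 45, 49, 51, 54, 50, 50, 42] ; 128 [43, 47, 50, 50, 51, 52, 50, 45] ; 129 [37, 47, 49, 50, 53, 51, 49, 40] ; 130 [40, 48, 49, 53, 52, 48, 47, 43] ; 131 [34, 35, 36, 41, 38, 34, 31, 38] ; 132 [34, 29, 29, 32, 28, 28, 30, 36] ; 133 [35, 33, 35, 34, 31, 34, 38, 43] ; 134 [36, 41, 54, 74, 67, 71, 43, 40] ; 135 [37, 38, 35, 84, 49, 41, 39, 43] ; 136 [34, 34, 35, 80, 44, 40, 42, 41] ; 204 [36, 37, 49, 42, 87, 39, 52, 42] ; 205 [37, 37, 51, 38, 87, 41, 58, 41] ; 206 [37, 37, 36, 43, 89, 39, 40, 39] ; 207 [37, 36, 41, 47, 88, 43, 31, 43] ; 208 [39, 31, 43, 41, 65, 43, 38, 41] ; 209 [39, 34, 42, 41, 43, 44, 38, 40] ; 210 [48, 31, 47, 43, 44, 44, 32, 55] ; 211 [76, 38, 45, 54, 44, 45, 37, 70] ; 212 [81, 37, 38, 37, 36, 34, 39, 89] ; 213 [87, 37, 38, 38, 41, 38, 36, 91] ; 214 [95, 53, 39, 40, 42, 40, 49, 90] ; 215 [94, 63, 49, 40, 39, 49, 67, 90]
[... 10287 characters left out ...]
, 70, 69, 67, 62, 129, 197, 190, 193, 190]
186 [170, 167, 120, 64, 58, 62, 64, 69, 73, 76, 83, 77, 70, 69, 65, 64, 94, 193, 195, 185, 194, 190]
187 [172, 164, 170, 127, 75, 62, 60, 61, 70, 74, 79, 72, 67, 63, 73, 104, 186, 198, 195, 184, 194, 193]
188 [179, 188, 192, 196, 177, 109, 86, 77, 79, 79, 83, 82, 83, 102, 149, 197, 198, 197, 195, 186, 196, 194]
189 [198, 192, 193, 196, 197, 199, 200, 171, 155, 145, 147, 161, 188, 204, 200, 202, 193, 197, 195, 188, 191, 192]
190 [199, 196, 190, 195, 196, 199, 198, 195, 206, 193, 203, 198, 203, 204, 200, 197, 189, 195, 197, 193, 186, 189]
191 [197, 197, 191, 197, 196, 199, 196, 188, 203, 196, 202, 201, 199, 199, 193, 193, 190, 194, 195, 194, 188, 191]
```

Run:
```python
from h import *
L=lambda n:pickle.load(open(n+".pkl","rb"))
for n,rl,rd,x in(("b1",133.8,208.5,315),("b2",134.2,208.8,280)):
    c,T=L(n);print(n,"lamp rim",onplane(c,T,(x,rl),.135).round(4),"beam end",onplane(c,T,(x,rd),.12).round(4))
for n,pts in(("c1",[(316.5,26),(318.75,128),(318.5,146)]),("c2",[(352.2,62),(352,158),(352.3,176)])):
    c,T=L(n);P=onplane(c,T,pts,.13);v=P[0]-P[1];print(n,P.round(4).tolist(),np.degrees(np.arctan2(v[1],v[0])))
c,T=L("c1");print(onplane(c,T,[(292.5,151.5),(344.3,151)],.13).round(4),onplane(c,T,(318.5,154.3),.16).round(4))
c,T=L("c2");print(onplane(c,T,[(327.5,185),(377,184.7)],.13).round(4),onplane(c,T,(352.2,188.6),.16).round(4))
```

```text
b1 lamp rim [[ 0.5301 -0.199   0.135 ]] beam end [[ 0.5302 -0.2887  0.12  ]]
b2 lamp rim [[ 0.5332 -0.1991  0.135 ]] beam end [[ 0.5287 -0.2887  0.12  ]]
c1 [[0.6322, 0.306, 0.13], [0.635, 0.202, 0.13], [0.6348, 0.1816, 0.13]] 91.54119224810869
c2 [[0.6322, 0.3108, 0.13], [0.6355, 0.2062, 0.13], [0.6366, 0.1844, 0.13]] 91.81997085605101
[[0.6044 0.1752 0.13  ]
 [0.6649 0.1759 0.13  ]] [[0.6346 0.1763 0.16  ]]
[[0.6068 0.1732 0.13  ]
 [0.667  0.1736 0.13  ]] [[0.6331 0.1766 0.16  ]]
```

```bash
cat >> h.py <<'E'
F=np.array([.6373,.1155,.13]);PHC=np.radians(91.7)
B=np.array([.5301,-.2439,.12]);PHB=np.radians(90.7)
G=np.array([.4547,.0752,.0325]);PHG=np.radians(79.5)
HG=.038
E
python3 - <<'E'
from h import *
from rig import manip
for deg in(26,28,29,30,31,32):
    t=np.radians(deg);print(deg)
    for n,P,h in [("G",G,PHG),("M",F,PHC),("P",F,PHC-np.pi),("P2",F-[.0,.04,-.1],PHC-np.pi),("B",B,PHB),("Bup",B+[0,0,.1],PHB)]:
        q=manip.solve_ik(*tcp(P,h,t,-1,HG));print(n,None if q is None else np.round(q,3),end=' ')
    print()
E
```

```text
26
G [-0.134  0.597  2.144  0.923  0.581 -0.781] M [-0.031  0.612  1.668  0.559  0.971 -0.407] P None P2 None B [-0.623  0.632  1.659  0.394  1.163 -0.851] Bup [-0.623  0.502  1.612  0.372  1.327 -0.781] 
28
G [-0.154  0.607  2.145  0.968  0.606 -0.84 ] M [-0.045  0.618  1.669  0.597  0.985 -0.444] P [ 0.355  0.665  1.574 -0.515  1.128 -2.538] P2 None B [-0.634  0.644  1.647  0.415  1.192 -0.869] Bup [-0.634  0.515  1.602  0.394  1.352 -0.797] 
29
G [-0.164  0.612  2.145  0.988  0.619 -0.869] M [-0.052  0.622  1.669  0.615  0.992 -0.462] P [ 0.361  0.67   1.571 -0.529  1.138 -2.526] P2 None B [-0.639  0.65   1.642  0.425  1.206 -0.877] Bup [-0.639  0.521  1.598  0.405  1.365 -0.805] 
30
G [-0.174  0.618  2.145  1.007  0.633 -0.895] M [-0.058  0.626  1.669  0.634  1.    -0.479] P [ 0.367  0.675  1.568 -0.543  1.149 -2.514] P2 None B [-0.645  0.657  1.636  0.435  1.22  -0.886] Bup [-0.645  0.527  1.593  0.415  1.378 -0.812] 
31
G [-0.184  0.624  2.145  1.025  0.647 -0.921] M [-0.065  0.63   1.669  0.651  1.008 -0.497] P [ 0.373  0.68   1.565 -0.557  1.16  -2.502] P2 None B [-0.65   0.663  1.631  0.445  1.235 -0.894] Bup [-0.65   0.534  1.588  0.426  1.391 -0.819] 
32
G [-0.194  0.63   2.145  1.042  0.661 -0.946] M [-0.071  0.634  1.669  0.669  1.016 -0.513] P [ 0.379  0.685  1.562 -0.571  1.171 -2.491] P2 None B [-0.655  0.67   1.625  0.454  1.249 -0.901] Bup [-0.655  0.54   1.584  0.436  1.403 -0.826]
```

```bash
sed -i 's/^HG=.*/HG=.038;TAU=np.radians(32)\ndef pose(P,ph): return tcp(P,ph,TAU,-1,HG)/' h.py
python3 - <<'E'
from h import *
from rig import manip
# path check for turn
for dP in ([0,-.04,.04],[0,-.05,.06],[0,-.06,.03],[-.04,-.06,.06]):
    o=[]
    for k in np.linspace(0,180,10):
        q=manip.solve_ik(*pose(F+dP,PHC+np.radians(k)));o.append(None if q is None else np.round(q,2).tolist())
    print(dP,*o,sep='\n')
p,r=pose(G,PHG);x=R.from_rotvec(r).as_matrix()[:,0]
manip.move_to(p-x*.12+[0,0,.12],r)
manip.command_gripper(.045)
manip.servo_line(p-x*.10,r,rate=.2)
c,T=shot("g1");print(proj(c,T,[G+[0,0,.0295]]),manip.get_width(),manip.get_time())
E
```

```text
[0, -0.04, 0.04]
[-0.13, 0.58, 1.65, 0.63, 1.1, -0.51]
[-0.11, 0.65, 1.52, 0.51, 1.29, -0.71]
[-0.07, 0.7, 1.42, 0.38, 1.45, -0.92]
[-0.01, 0.74, 1.33, 0.25, 1.57, -1.15]
[0.05, 0.77, 1.28, 0.1, 1.64, -1.39]
[0.12, 0.78, 1.27, -0.05, 1.65, -1.65]
[0.18, 0.76, 1.3, -0.19, 1.61, -1.9]
[0.24, 0.72, 1.37, -0.33, 1.51, -2.13]
[0.29, 0.67, 1.47, -0.46, 1.37, -2.35]
None
[0, -0.05, 0.06]
[-0.15, 0.56, 1.63, 0.61, 1.14, -0.49]
[-0.12, 0.62, 1.51, 0.5, 1.33, -0.7]
[-0.08, 0.68, 1.41, 0.38, 1.49, -0.92]
[-0.02, 0.72, 1.32, 0.24, 1.6, -1.15]
[0.04, 0.75, 1.27, 0.1, 1.67, -1.4]
[0.11, 0.75, 1.26, -0.05, 1.68, -1.66]
[0.17, 0.74, 1.3, -0.2, 1.63, -1.91]
[0.23, 0.7, 1.37, -0.34, 1.53, -2.15]
[0.28, 0.65, 1.47, -0.46, 1.39, -2.38]
None
[0, -0.06, 0.03]
[-0.16, 0.6, 1.64, 0.62, 1.11, -0.54]
[-0.14, 0.66, 1.52, 0.5, 1.29, -0.74]
[-0.09, 0.71, 1.42, 0.37, 1.45, -0.95]
[-0.04, 0.76, 1.33, 0.24, 1.56, -1.18]
[0.03, 0.78, 1.29, 0.09, 1.63, -1.42]
[0.09, 0.78, 1.28, -0.06, 1.64, -1.67]
[0.16, 0.77, 1.31, -0.21, 1.59, -1.91]
[0.22, 0.73, 1.39, -0.34, 1.48, -2.15]
[0.26, 0.68, 1.49, -0.47, 1.34, -2.36]
None
[-0.04, -0.06, 0.06]
[-0.17, 0.51, 1.72, 0.62, 1.12, -0.54]
[-0.15, 0.57, 1.61, 0.5, 1.3, -0.74]
[-0.1, 0.63, 1.51, 0.37, 1.45, -0.95]
[-0.04, 0.67, 1.43, 0.24, 1.56, -1.18]
[0.03, 0.69, 1.38, 0.09, 1.62, -1.42]
[0.1, 0.69, 1.38, -0.06, 1.63, -1.66]
[0.17, 0.68, 1.41, -0.2, 1.58, -1.9]
[0.23, 0.64, 1.48, -0.34, 1.48, -2.14]
[0.28, 0.59, 1.57, -0.47, 1.34, -2.35]
None
[[315.02901944 200.12778747]] 0.044829716932273535 10.6917
```

View pics/g1.png

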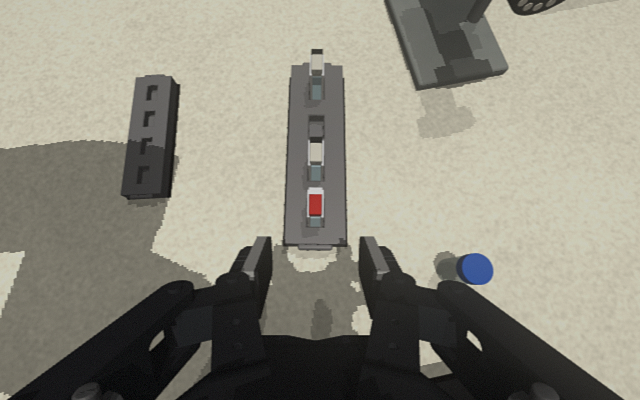

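g1: stopper at (315,201), matching my prediction of (315,200); rack and cuvette sit centred between the fingers. Grasping.

Run:
```python
from h import *
from rig import manip
p,r=pose(G,PHG)
manip.servo_line(p,r,rate=.1)
print(manip.get_position()-p,manip.get_contact_force());shot("g2")
w=manip.command_gripper(.0,f_grip=35);print(w,manip.get_width(),manip.get_contact_force(),manip.get_torque())
shot("g3");print(manip.get_time())
```

```text
[ 0.0002307  -0.0001711   0.00028472] [-0.53540216  0.2228713   0.15205445]
False 0.011935010739293475 [-0.43880611 -2.30941495  5.84936011] [-0.20790605  0.12614976  0.08662474]
12.3333
```

View pics/g3.png

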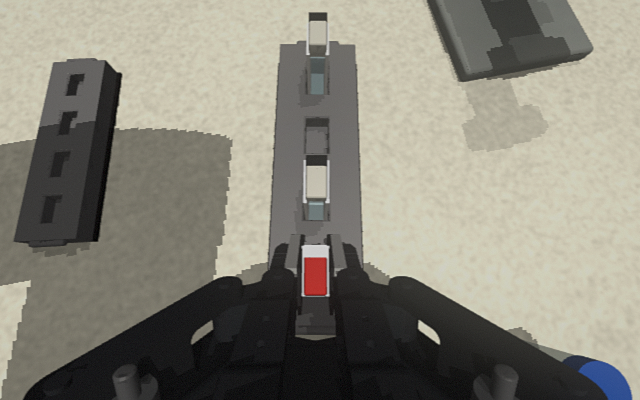

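Gripped at 11.9 mm; g3 shows the stopper between the pads at (315,272). Lifting straight up.

Run:
```python
from h import *
from rig import manip
p,r=pose(G,PHG)
manip.servo_line(p+[0,0,.03],r,rate=.06);print(manip.get_contact_force().round(2),manip.get_width())
manip.servo_line(p+[0,0,.17],r,rate=.15)
shot("l1");c=manip.camera("scene");crop(c["image"],260,100,420,220,5,"pics/l1s.png")
print(manip.get_width(),manip.get_contact_force().round(2),manip.get_time())
```

```text
[ 0.33 -0.78  0.98] 0.011835948284364455
0.011694251100962191 [ 0.46  0.29 -0.17] 14.1667
```

View pics/l1.png

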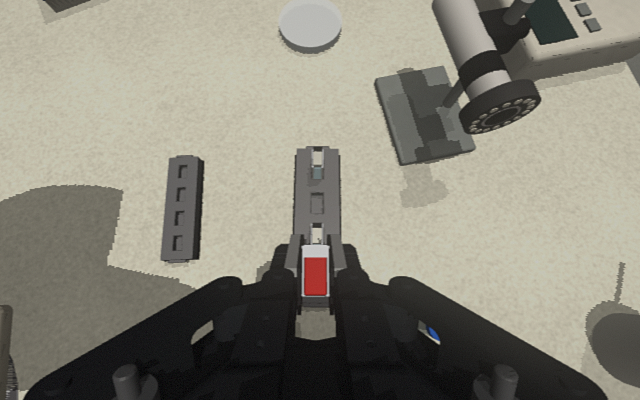

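View pics/l1s.png

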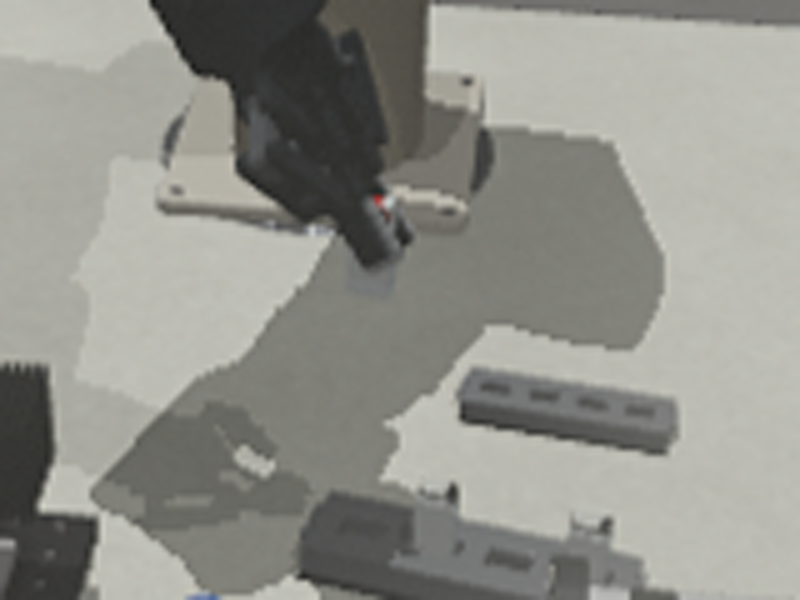

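Run:
```python
from h import *
o=[]
for n in("g3","l1"):
    c,T=pickle.load(open(n+".pkl","rb"));o.append(cv2.resize(c["image"][230:330,265:365,::-1],None,fx=4,fy=4,interpolation=2))
    im=c["image"].astype(int);m=((im[...,0]>130)&(im[...,1]<80)).astype(np.uint8);m[:230]=0;m[330:]=0;m[:,:290]=0;m[:,345:]=0
    cn=max(cv2.findContours(m,0,2)[0],key=cv2.contourArea);print(cv2.boundingRect(cn),cv2.minAreaRect(cn),m.sum())
cv2.imwrite("pics/cmp.png",np.hstack(o))
```

```text
(304, 258, 23, 37) ((315.0, 276.0), (36.0, 22.0), 90.0) 791
(304, 258, 23, 37) ((315.0, 276.0), (36.0, 22.0), 90.0) 779
```

View pics/cmp.png

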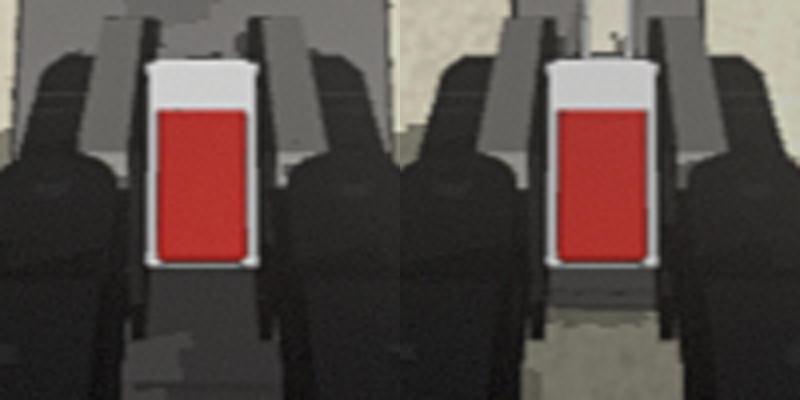

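Run:
```python
from h import *
c,T=pickle.load(open("l1.pkl","rb"))
C=G+[0,0,.17-.0225]  # underside
X=np.array([np.cos(PHG),np.sin(PHG),0]);Y=np.array([-np.sin(PHG),np.cos(PHG),0]);Z=np.array([0,0,1])
pts=[C+X*a+Y*b+Z*.052 for a in(-.01025,.01025) for b in(-.0049,.0049)]+[C+X*a+Y*b+Z*.045 for a in(-.01125,.01125) for b in(-.00625,.00625)]
print(proj(c,T,pts).round(1))
```

```text
[[329.5 295.2]
 [305.5 295.3]
 [328.9 244.7]
 [305.9 244.7]
 [332.  296.9]
 [302.9 296.9]
 [331.2 244.2]
 [303.4 244.2]]
```

Run:
```python
from h import *
for n,z in(("w1",0),("w2",0),("g1",0),("g2",0),("g3",0),("l1",.17)):
    c,T=pickle.load(open(n+".pkl","rb"));im=c["image"].astype(int);m=((im[...,0]>130)&(im[...,1]<80)).astype(np.uint8);m[:130]=0;m[330:]=0;m[:,:290]=0;m[:,345:]=0
    cn=max(cv2.findContours(m,0,2)[0],key=cv2.contourArea);x,y,w,h=cv2.boundingRect(cn);u=x+(w-1)/2
    e=proj(c,T,[G+[0,0,.0295+z]])[0];d=((G+[0,0,.0295+z])-T[:3,3])@T[:3,2]
    print(n,"obs u",u,"pred",e.round(2),"diff mm",((u-e[0])*d/c["fx"]*1e3).round(2),"depth",d.round(3),(x,y,w,h))
```

```text
w1 obs u 313.5 pred [313.62 154.75] diff mm -0.17 depth 0.41 (311, 152, 6, 10)
w2 obs u 312.0 pred [311.83 185.39] diff mm 0.14 depth 0.243 (307, 180, 11, 18)
g1 obs u 314.5 pred [315.03 200.13] diff mm -0.39 depth 0.221 (309, 194, 12, 20)
g2 obs u 315.0 pred [315.56 269.27] diff mm -0.23 depth 0.125 (304, 258, 23, 38)
g3 obs u 315.0 pred [315.56 269.23] diff mm -0.24 depth 0.125 (304, 258, 23, 37)
l1 obs u 315.0 pred [317.45 269.4 ] diff mm -1.02 depth 0.124 (304, 258, 23, 37)
```

No slip: the stopper sits where it should in the jaws to within 0.3 mm. Going to the camera for the marked window.

Run:
```python
from h import *
from rig import manip
manip.servo_line(*pose(F+[0,-.05,.06],PHC),rate=.15)
p,r=pose(F,PHC)
manip.servo_line(p,r,rate=.06);manip.hold(.3)
print((manip.get_position()-p)*1e3,np.degrees((R.from_rotvec(manip.get_ee_rot())*R.from_rotvec(r).inv()).as_rotvec()),manip.get_joint_positions().round(3))
t=manip.get_time();shot("m1");c=manip.camera("scene");crop(c["image"],260,120,460,290,4,"pics/m1s.png")
cv2.imwrite("pics/m1t.png",cv2.resize(manip.camera("top")["image"][120:240,190:350,::-1],None,fx=4,fy=4))
manip.hold(.95);print(manip.get_time()-t,manip.get_time(),manip.get_width())
```

```text
[ 0.06550155 -0.11756159  0.13563518] [-0.0004918  -0.01256106 -0.00772773] [-0.071  0.633  1.669  0.669  1.016 -0.513]
1.1000000000000014 18.3917 0.011666224531970675
```

View pics/m1s.png

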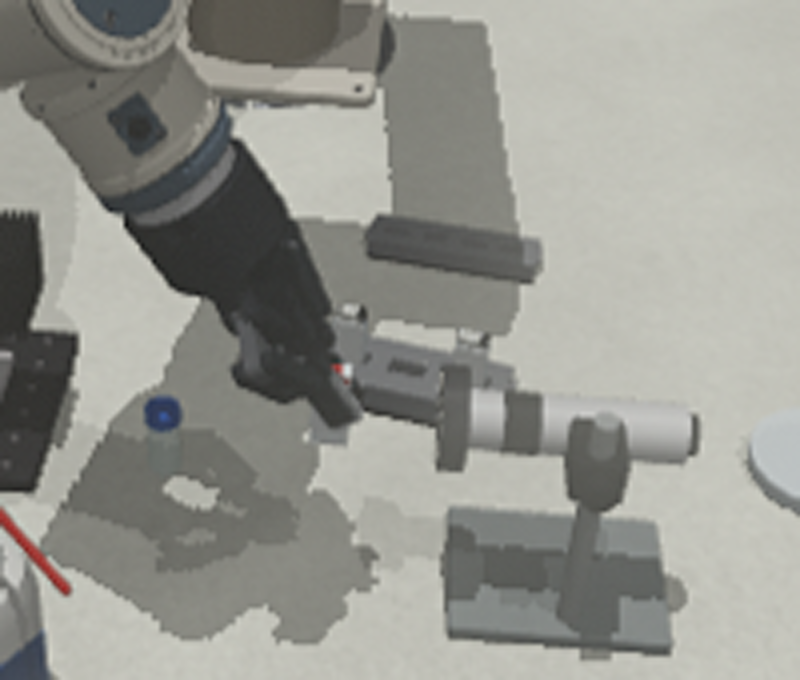

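View pics/m1.png

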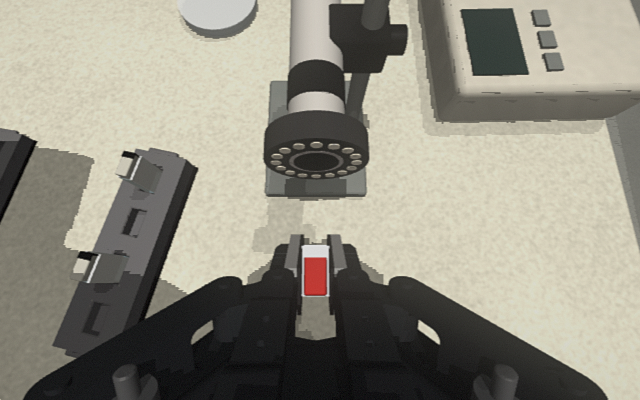

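m1: marked (white) end faces the lens; lens centre at about (317,161), stopper at (315,270). Checking the lens position from this view.

Run:
```python
from h import *
c,T=pickle.load(open("m1.pkl","rb"));crop(c["image"],255,80,380,200,5,"pics/m1c.png")
print(onplane(c,T,(316.8,161.5),.13).round(4), "pred lens px",proj(c,T,[F+.06*np.array([np.cos(PHC),np.sin(PHC),0])]).round(1))
im=cv2.cvtColor(c["image"],cv2.COLOR_RGB2GRAY)
# barrel edges
for y in (20,40,56,100): print(y,im[y,284:350:1].tolist()[:12],im[y,335:352].tolist())
```

```text
[[0.6363 0.1764 0.13  ]] pred lens px [[315.4 163. ]]
20 [212, 207, 207, 209, 211, 200, 154, 119, 133, 145, 151, 159] [54, 52, 51, 53, 53, 54, 53, 52, 52, 53, 51, 53, 50, 53, 52, 52, 52]
40 [205, 204, 205, 208, 211, 181, 128, 127, 140, 148, 153, 160] [48, 52, 50, 49, 48, 49, 50, 48, 49, 51, 49, 51, 48, 47, 49, 51, 49]
56 [213, 213, 212, 214, 202, 156, 117, 132, 143, 150, 156, 162] [173, 169, 163, 156, 150, 144, 134, 104, 48, 39, 46, 43, 44, 45, 45, 46, 46]
100 [130, 130, 106, 55, 44, 57, 108, 147, 152, 154, 161, 163] [176, 171, 170, 165, 161, 155, 127, 72, 36, 43, 97, 112, 73, 62, 67, 66, 69]
```

View pics/m1c.png

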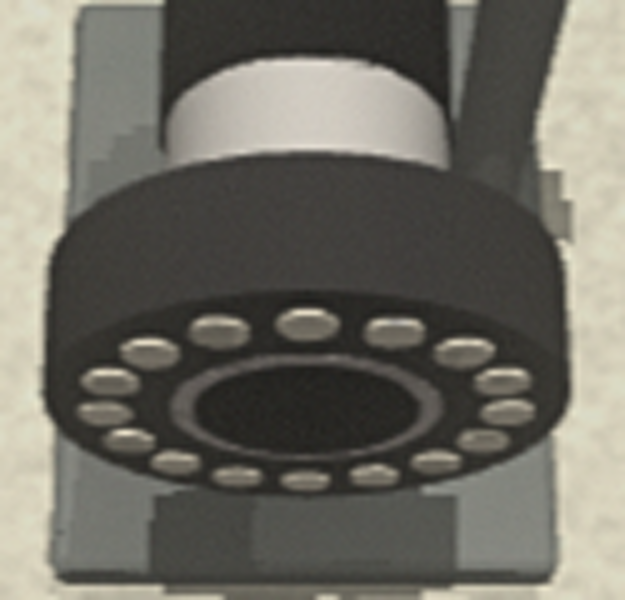

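View pics/m1t.png

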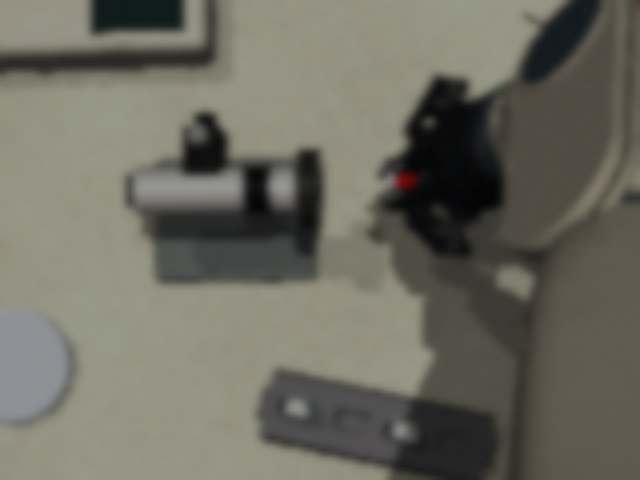

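Lens agrees with my estimate within 0.7 mm. Turning upright in small heading steps, backed off from the camera, then showing the plain window.

Run:
```python
from h import *
from rig import manip
F2=F+[.0005,.0004,0]
D=np.array([0,-.05,.06])
tail=[(D,160),(D*.6,169),(D*.3,176),(D*0,180)]
q=[manip.solve_ik(*pose(F2+d,PHC+np.radians(k))) for d,k in tail];print([None if a is None else np.round(a,3).tolist() for a in q])
if any(a is None for a in q): raise SystemExit
manip.servo_line(*pose(F+D,PHC),rate=.12)
for k in range(20,161,20):
    manip.move_to(*pose(F2+D,PHC+np.radians(k)))
print(manip.get_time(),manip.get_width(),manip.get_contact_force().round(2))
shot("r1");c=manip.camera("scene");crop(c["image"],260,100,460,270,4,"pics/r1s.png")
```

```text
[[0.278, 0.648, 1.465, -0.462, 1.388, -2.375], [0.322, 0.659, 1.51, -0.509, 1.294, -2.435], [0.353, 0.667, 1.545, -0.548, 1.219, -2.479], [0.379, 0.686, 1.56, -0.571, 1.172, -2.491]]
21.8917 0.011551476628984637 [-0.08  0.21  0.02]
```

View pics/r1s.png

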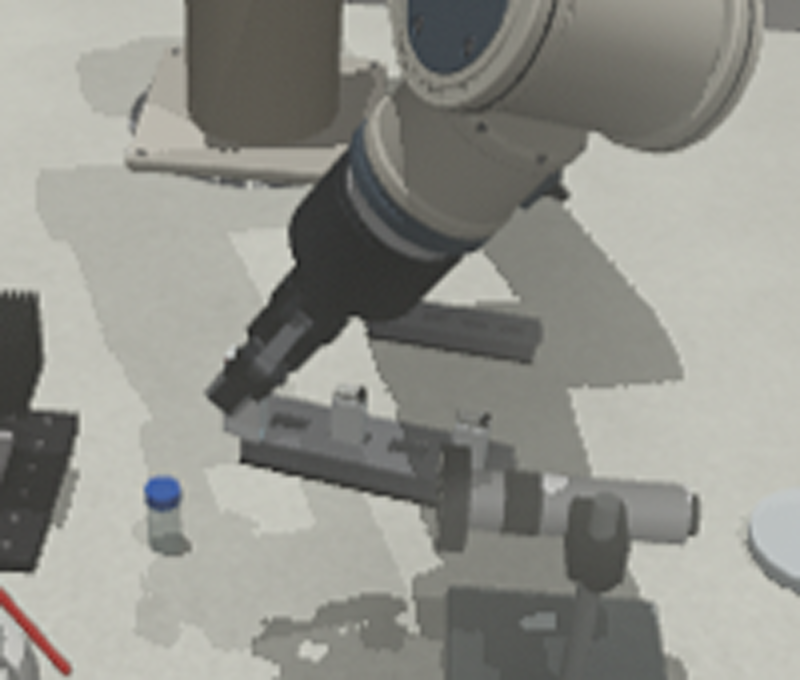

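View pics/r1.png

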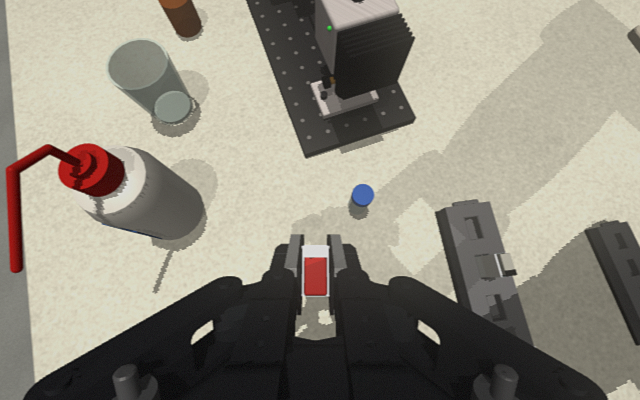

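Run:
```python
from h import *
from rig import manip
F2=F+[.0005,.0004,0];D=np.array([0,-.05,.06])
for d,k in [(D*.6,169),(D*.3,176)]:
    manip.move_to(*pose(F2+d,PHC+np.radians(k)));print(manip.get_contact_force().round(2))
c=manip.camera("scene");crop(c["image"],290,120,450,260,5,"pics/p0s.png")
c=manip.camera("top");crop(c["image"],200,110,340,220,5,"pics/p0t.png")
print(manip.get_time())
```

```text
[ 0.14 -0.22  0.75]
[ 0.4   0.46 -0.28]
22.5917
```

View pics/p0s.png

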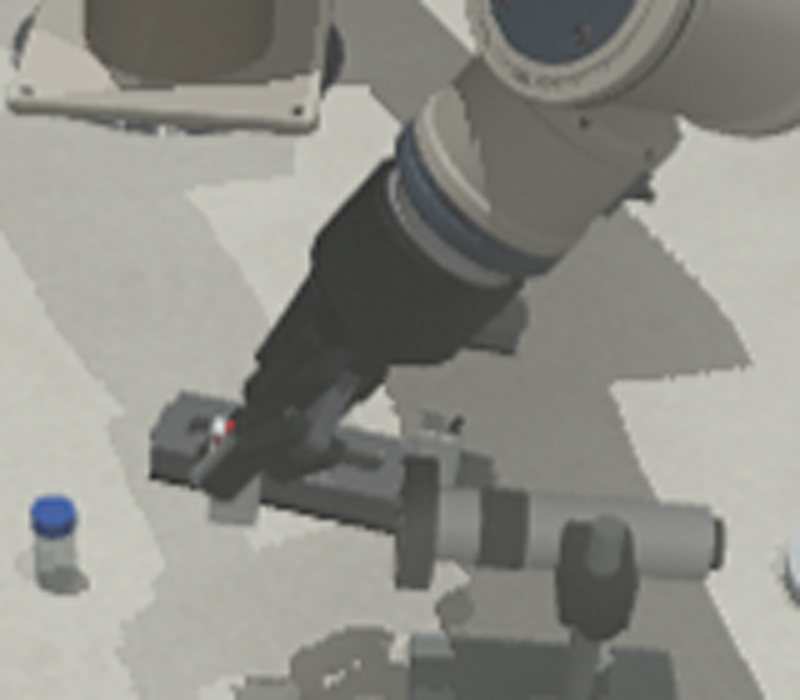

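View pics/p0t.png

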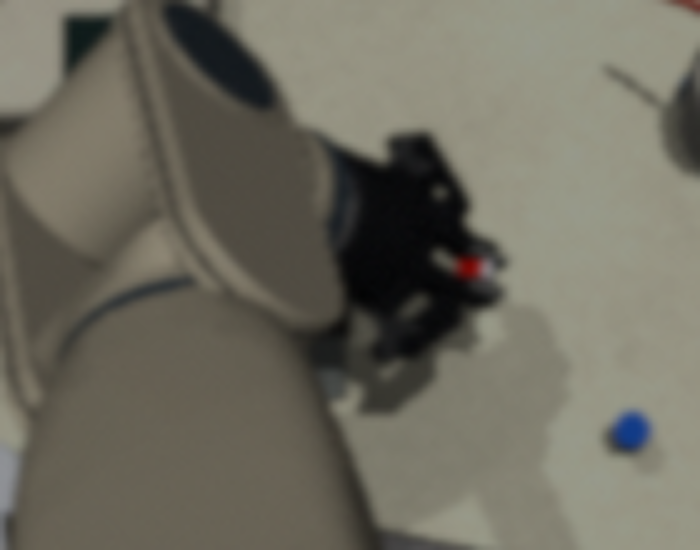

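Clear of the ring: gripper body at (400,360) against the ring top at (420,455) in the crop, with about 18 mm left to descend. Finishing the approach.

Run:
```python
from h import *
from rig import manip
F2=F+[.0005,.0004,0];D=np.array([0,-.05,.06])
p,r=pose(F2,PHC+np.pi)
for a in(.15,0):
    manip.move_to(*pose(F2+D*a,PHC+np.pi-np.radians(a*13)));print(manip.get_contact_force().round(2))
manip.hold(.3)
print((manip.get_position()-p)*1e3,np.degrees((R.from_rotvec(manip.get_ee_rot())*R.from_rotvec(r).inv()).as_rotvec()),manip.get_joint_positions().round(3))
t=manip.get_time();c=manip.camera("scene");crop(c["image"],290,120,450,260,5,"pics/p1s.png");manip.hold(1.05)
print(manip.get_time()-t,manip.get_time(),manip.get_width(),manip.get_contact_force().round(2))
shot("p1")
```

```text
[-0.82 -0.06  0.07]
[ 0.17 -0.36 -0.32]
[ 0.16640278 -0.16724368  0.34347155] [ 0.00429376 -0.02264219 -0.03234542] [ 0.379  0.685  1.56  -0.571  1.172 -2.491]
1.1000000000000014 24.4917 0.011897681000971678 [0.76 0.54 0.36]
```

View pics/p1s.png

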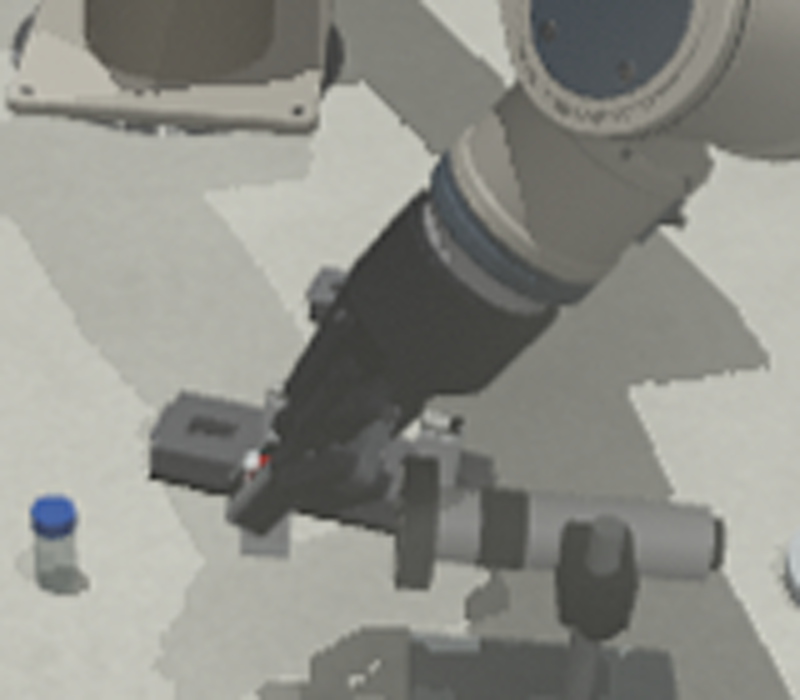

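View pics/p1.png

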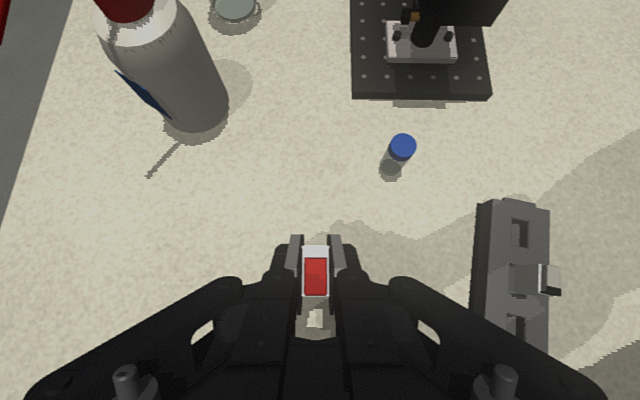

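p1: stopper unchanged in the grip, no contact forces. Turning back and going to the bench, high above the heads.

Run:
```python
from h import *
from rig import manip
F2=F+[.0005,.0004,0];D=np.array([0,-.05,.06])
for d,k in [(D*.3,176),(D*.6,169),(D,160)]+[(D,k) for k in range(140,-1,-20)]:
    manip.move_to(*pose(F2+d,PHC+np.radians(k)))
print(manip.get_time())
manip.servo_line(*pose(F2+D+[0,0,.05],PHC),rate=.15)
manip.servo_line(*pose(B+[0,0,.12],PHB),rate=.2)
manip.servo_line(*pose(B+[0,0,.075],PHB),rate=.1);manip.hold(.2)
print(manip.get_time(),manip.get_contact_force().round(2),manip.get_width())
shot("e1");c=manip.camera("scene");crop(c["image"],130,80,290,240,4,"pics/e1s.png")
```

```text
27.9917
31.0667 [ 0.19  0.51 -0.29] 0.011781008460446258
```

View pics/e1.png

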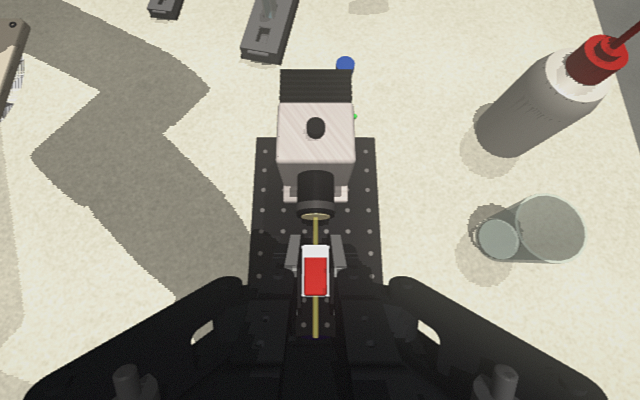

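View pics/e1s.png

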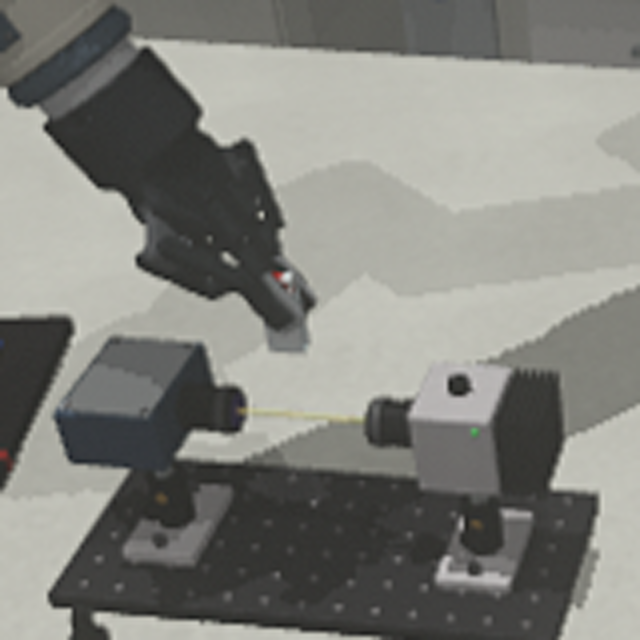

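e1: beam visible at x≈316 both above (row ~230) and below (row ~320) the stopper. Refining the beam line and the lamp face.

Run:
```python
from h import *
c,T=pickle.load(open("e1.pkl","rb"));im=c["image"].astype(int)
m=((im[...,0]>85)&(im[...,2]<im[...,0]-45)&(im[...,2]<im[...,1]-30));m[:,:300]=0;m[:,332:]=0;m[:217]=0;m[345:]=0
m[243:300]=0
ys,xs=np.nonzero(m);w=np.array([(xs[ys==y].mean(),y) for y in np.unique(ys)]);w=w[(w[:,0]>312)&(w[:,0]<320)]
P=onplane(c,T,w,.12);k=np.polyfit(P[:,1],P[:,0],1);print(w[0],w[-1],len(w),P[0].round(4),P[-1].round(4),np.degrees(np.arctan(k[0])),np.polyval(k,B[1]))
print("pred lamp face px",proj(c,T,[B+.045*np.array([np.cos(PHB),np.sin(PHB),0])+[0,0,a] for a in(0,.015,-.015)]).round(1))
crop(c["image"],280,150,350,350,3,"pics/e1c.png")
```

```text
[315. 217.] [315.5 337. ] 64 [ 0.5296 -0.1998  0.12  ] [ 0.531  -0.2879  0.12  ] -0.6900677744880133 0.5301649231654945
pred lamp face px [[314.9 215.9]
 [314.9 211.8]
 [314.9 219.5]]
```

View pics/e1c.png

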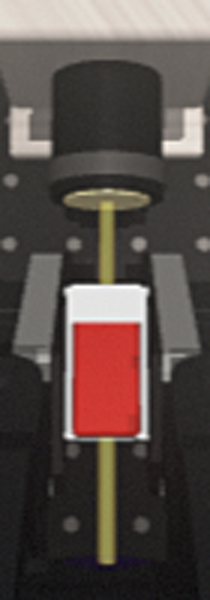

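Beam agrees within 0.1 mm in x and 0.01° in heading, and the lamp face within 0.5 px. Lowering straight down into the beam.

Run:
```python
from h import *
from rig import manip
for a in(.04,.015,0):
    p,r=pose(B+[0,0,a],PHB);manip.servo_line(p,r,rate=.06);print(manip.get_contact_force().round(2))
manip.hold(.4)
print((manip.get_position()-p)*1e3,np.degrees((R.from_rotvec(manip.get_ee_rot())*R.from_rotvec(r).inv()).as_rotvec()),manip.get_width(),manip.get_time())
shot("f1");c=manip.camera("scene");crop(c["image"],130,100,290,240,5,"pics/f1s.png")
c=manip.camera("top");crop(c["image"],340,150,480,250,5,"pics/f1t.png")
```

```text
[ 0.52 -0.68 -0.3 ]
[ 0.19  0.51 -0.67]
[ 0.21 -0.11  0.39]
[ 0.08637442 -0.0764043   0.19374334] [-0.013514   -0.01734442  0.00199958] 0.011879602682325132 33.2667
```

View pics/f1s.png

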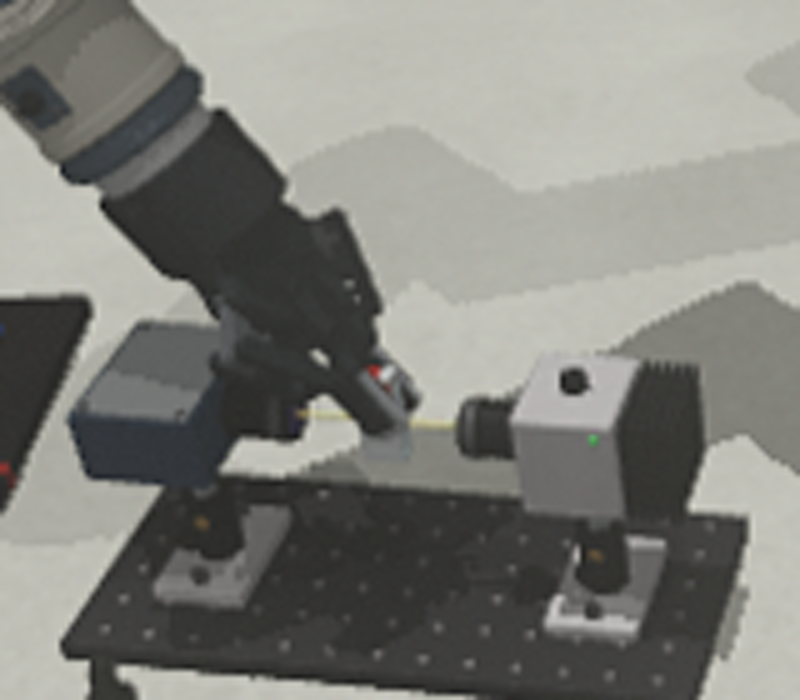

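View pics/f1.png

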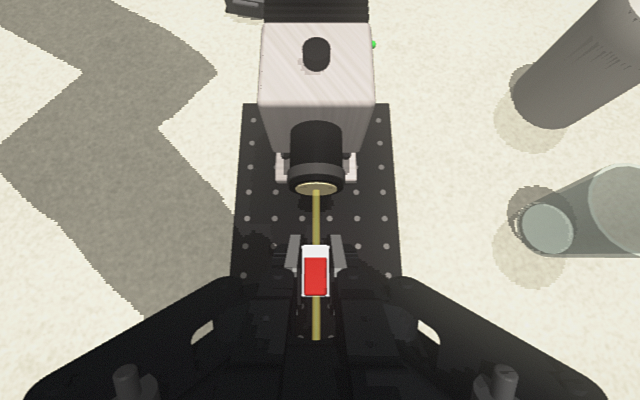

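Run:
```python
from h import *
from rig import manip
c,T=pickle.load(open("f1.pkl","rb"));im=c["image"].astype(int);m=((im[...,0]>130)&(im[...,1]<80)).astype(np.uint8);m[:240]=0;m[330:]=0;m[:,:290]=0;m[:,345:]=0
cn=max(cv2.findContours(m,0,2)[0],key=cv2.contourArea);print(cv2.boundingRect(cn))
w=np.array([(316.2,200),(316.2,235),(316.2,310),(316.2,330)]);print(onplane(c,T,w,.12).round(4))
print(proj(c,T,[B+[0,0,.0295]]))
print(manip.get_joint_vel().round(4),manip.get_time());manip.sign_off()
```

```text
(304, 258, 23, 37)
[[ 0.5301 -0.2057  0.12  ]
 [ 0.5303 -0.225   0.12  ]
 [ 0.5307 -0.2625  0.12  ]
 [ 0.5308 -0.2717  0.12  ]]
[[315.57900034 269.56976732]]
[-0.0004 -0.0004  0.0008  0.001   0.0004 -0.0004] 33.4167
the job is handed in; nothing more can be done
```

The job is done and handed in at about 33 s, with the arm still holding the cuvette in the beam. No verdict was reported, so the results below are my own measurements.

- **Grasp:** I took the red-stoppered cuvette by its frosted faces. The tool leaned 32° in the window plane, because a straight-down grip could not turn the cuvette 180° within joint 6's range. The cuvette stayed upright.
- **Camera:** I showed the marked window, then the plain one, at the focus point for about 1.4 s each. A second view of the lens agreed with my estimate to 0.7 mm.
- **Beam:** The cuvette is at the midpoint with the marked window towards the lamp. The arm is within 0.2 mm and 0.03° of the target. The refitted beam line matched my first estimate to about 0.1 mm and 0.01°.
- **Grip and contacts:** The stopper's position in the wrist image did not change from grasp to finish, so I saw no slip. Contact force was about 6 N at most, when the jaws closed, and under 1 N at every later reading. The pictures show nothing bumped.

The gripper reads 11.9 mm on the 12.5 mm cuvette and wandered between 11.6 and 11.9 mm. One wrist picture after the lift was 1 mm off, which I put down to the arm still settling, because later readings agreed. The heights (130 and 120 mm) rest on the sizes given and the arm's own position reading; I did not measure them separately.

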